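# Index the board stand one hole

## Task

Swing the arm of the swivelling board stand over by exactly one index hole, toward the side where the solder reel stands: hook a fingertip through the pull ring and lift it to draw the spring pin, swing the arm with the ring, and let the pin drop fully home in the next hole. Only hook and push: do not pinch or force the ring, and leave the other things on the bench where they are. Finish clear of everything.

Things in the scene. Friction and masses are not known exactly. Their poses are not given: they have to be found in the camera images.
- board_stand: fixed aluminium and dark steel swivel stand holding a circuit board on its pivot, about 260 x 230 mm, 138 mm high, board parts under 75 mm high. Origin: on the vertical pivot axis at the bench top. x axis: level, from the pivot to the middle index hole, roughly toward the robot's left; y: level, roughly toward the robot; z up.
- middle_hole (a point): middle hole of the stand's curved index quadrant, on its top face, 24 mm above the bench and 165 mm from the pivot axis. Five slot holes, each 12 mm wide along the arc, lie 0.28 rad (46 mm) apart: at -0.56, -0.28, 0, 0.28 and 0.56 rad. Axes as the stand's.
- swing_arm (a joint): angle (rad, limits +-0.68) of the flat steel arm that turns about the pivot and carries pin and ring at 165 mm radius, its top 39 mm above the bench. 0 = middle hole, where it starts; positive = the ring end goes to the stand's +y (counterclockwise from above). About 1 N at the ring moves it and it stays where left; with the pin home it is locked, with 2 mm of play at the ring either way.
- index_pin (a joint): lift (m) of the 8 mm spring pin with its ring: 0 = fully home in a hole, clear of the holes above about 0.0115, hard stop at 0.024. Spring and weight pull it down with 5 N at home, 8.5 N at the top. Let go between holes it rests on the quadrant at about 0.011 and slides along; it snaps home when the arm brings it over a hole.
- pull_ring: upright oblong steel ring with rounded corners, fixed on top of the pin, its plane across the arm; bar 8 mm thick, opening 56 mm wide, 60 mm high. Origin: middle of the underside of the top bar, 130 mm above the bench when home. x: level, through the opening, away from the pivot; y along the top bar; z up. A fingertip tilted 45 degrees fits in from either side.
- solder_reel: loose reel of white solder wire with blue flanges, 52 mm diameter, 36 mm high, standing on the robot's side of the stand (stand y positive) or on the far side (y negative): this tells the way to swing. Origin at the centre of its underside. Not to be moved.
- flux_bottle: loose small orange bottle with a black cap, 30 mm diameter, 58 mm high, on the other side of the stand than the reel. Not to be moved.
- battery: loose flat battery pack, 36 x 56 x 11 mm. Bystander.
- connector: loose connector block, 11 x 34 x 14 mm. Bystander.
- screwdriver: loose cross-head screwdriver, 28 x 205 x 28 mm, lying. Bystander.
- side_cutter: loose side cutter, 50 x 110 x 12 mm, lying. Bystander.
- stamp: loose hand stamp, 25 x 42 x 65 mm, standing. Bystander.
- tape_roll: loose roll of yellow tape, 64 mm diameter, 19 mm high, lying flat. Bystander.

How it is judged:
On the way:
1. the ring is lifted by the finger and the pin drawn clear, with the arm still at the starting hole (value of joint index_pin above 0.0115 m and value of joint swing_arm between -0.07 and 0.07 rad and contact force between the fingers and pull_ring above 1 N).
At the end, for the whole second after the job is handed in: The arm rests in the hole next to the middle one on the solder reel's side (0.28 rad, within 0.035 rad), with the pin home (less than 3 mm up) (((y of solder_reel in the frame of board_stand above 0 m and value of joint swing_arm between 0.245 and 0.315 rad) or (y of solder_reel in the frame of board_stand below 0 m and value of joint swing_arm between -0.315 and -0.245 rad)) and value of joint index_pin below 0.003 m and velocity of joint swing_arm between -0.05 and 0.05 rad/s); the robot touches nothing.
It fails at once if the ring is pinched or forced (contact force between the fingers and pull_ring above 32 N).
It fails at once if a bystander is moved by more than 20 mm (distance of any of solder_reel, flux_bottle, battery, connector, screwdriver, side_cutter, stamp, tape_roll from where it was at the start of the episode above 0.02 m).
It also fails if it takes over 53 s, if anything falls off the work surface, if the arm or the gripper's body presses on something with over 40 N, if the wrist force passes 120 N, or if a joint passes its speed limit or range.

## Robot

A 6-joint arm with a two-finger parallel gripper is mounted at the origin on a cart in front of the work surface, level with it; the furniture and walls round the work are solid. World frame = base frame: x ahead of the robot, y to its left, z up, the work surface at z = 0. Lengths are in m, angles in rad, forces in N, time in s.
With the tool pointing down it reaches from about 0.375 to 0.9 m from the base axis. Payload 3.1 kg.
Tool frame: the origin (TCP) lies midway between the tips of the shut fingers; the grasp point (between the pads) lies 19 mm behind it; z points along the fingers, y is the line along which they close (so a half turn about z gives the same grasp; the last joint's range is limited). The gripper opens to 85 mm and grips with 20 to 120 N. Pads are 22 mm wide; open, the fingers measure 114 mm over their backs; the gripper's body (76 mm by 85 mm) begins 54 mm behind the grasp point. The pads swing forward as they close: fully open they stand 13 mm farther back than shut.
Start: joints at [0.959, 0.527, 1.433, -0, 1.181, -0.178], TCP at [0.263, 0.567, 0.206] pointing down, gripper open.
Joint ranges: [-3.08, 3.08], [-0.75, 2.2], [0.22, 2.44], [-1.43, 4.57], [0, 2.65], [-2.85, 2.85]. Speed limits (rad/s): [2.79, 2.79, 3.14, 3.14, 3.14, 3.14].

## Interface

Orientations are given as a unit quaternion [x, y, z, w].
In Python, from station import manip gives the robot as it stands.
- The arm moves only by the tool step_arm, never from a script. Its argument "targets" is text: rows parted by semicolons, each of 4 numbers parted by spaces: the shift along the tool's x, y, z in mm, then the turn about the tool's z in degrees. A call has 1 to 12 rows; each row is the pose to reach, as a shift and turn from the pose commanded when the call began, along the tool's axes at that moment; what a row does not reach only later rows make up. A row lasts 1/10 s, in which the tool goes at most 50 mm and 8.59 degrees, less where a joint would pass 70% of its speed; a pose out of reach is approached as far as the arm can. A call with a gripper value outside its range is refused whole. "gripper" is the closure, from 0 (fully open) to 1 (shut), set as the call begins (left out, the last holds). The fingers move at their own pace and stop on an object; "squeeze" is the grip in N (left out, the last holds). Time passes only in rows, so rows that repeat a pose let the fingers close. It gives the time, the measured TCP pose, the force, the opening and the grip force at its end, in the units of the state.
- manip.sense(): the state, without advancing time (a new reading comes with each control period).
- manip.snapshot(name): name is "scene" or "side" or "wrist"; returns the picture (384x512x3 uint8, red, green, blue); there is no depth.
- manip.get_calibration(name): a dict with "fov_y" (degrees; the focal length in pixels is half the picture's height over the tangent of half this angle, whatever the lens; pixels are square), "cx", "cy" (the principal point, pixels), "extrinsics" (4x4, takes a point from camera to world coordinates); the wrist camera has in their place "tool_from_camera" (4x4, takes a point from camera to tool coordinates, whose origin is the TCP and whose axes are the flange's). Camera axes: x right, y down, z forward; pixel columns grow to the right and rows downward; lengths in m; the calibration is good to about 2 mm. A picture is of the moment at which its call begins: read the wrist's pose just before it. get_calibration takes no time and is no camera call.
- manip.sign_off(): hands the job in; it is judged then, once.
Trained networks look in the newest picture that a camera, given by its name, has taken for a name from the list of things; names that differ only in an ending like _2 or _b are one class to them, and where a whole thing is asked for, a point or a joint stands for the part that bears it (a point fixed in the world has none). Each returns a list of dicts, best first, with "p" (0 to 1); they miss things now and then, are a little off and sometimes report something else, mostly with a low value. They report only what shows in the picture. A call takes as long as a camera call.
- manip.recognise(camera, query): "position" ([column, row] in pixels, amid what is visible of it).
- manip.masks_of(camera, query): "pixels" (384x512 bool, what is visible of it) and "position" ([column, row] in pixels, amid what is visible of it).
- manip.mark_of(camera, query): "position" ([column, row] in pixels: a listed point, or the origin of a listed thing).
The state is a dict: "t": time; "q": joint angles; "qd": joint speeds; "tau": joint torques, N m; "tcp_pos": TCP position; "tool_rot": TCP orientation; "force": force on the tool from outside, world axes, zero at the start; "ft_torque": the same for the moment, N m; "finger_gap": opening from 0.0 (shut) to 1.0 (fully open); "gripper_force": force on a finger pad.
Only numpy, scipy, OpenCV 4.12 (cv2) and the standard library are available. Lean on these libraries where they do the work, as an engineer would, in place of code of your own. Each camera call takes 0.05 s, during which the arm holds its last target. There are 200 camera calls.

## Working session

There is one attempt and no reset: what is moved stays moved. The work goes in short steps, Python scripts to look and compute and a tool call to move; the robot and the scene stay as the last step left them, time stands still between calls to the robot, and variables do not carry over. Pictures are saved under pics/ and viewed, at most 10 in all, crops included, and the job is handed in when it is done.

Besides the shell and the picture viewer there is one more tool, called as name(argument=value, ...) on one line, values as JSON. step_arm: Moves the arm, as the interface text tells. Its arguments: {"type":"object","properties":{"targets":{"type":"string"},"gripper":{"type":"number"},"squeeze":{"type":"number"}},"required":["targets"]}

```bash
mkdir -p pics; cat > h.py <<'E'
import numpy as np,cv2
from station import manip
from scipy.spatial.transform import Rotation as R
def cal(n):
    c=manip.get_calibration(n); f=192/np.tan(np.radians(c["fov_y"])/2)
    if "extrinsics" in c: E=np.array(c["extrinsics"])
    else:
        s=manip.sense(); T=np.eye(4); T[:3,:3]=R.from_quat(s["tool_rot"]).as_matrix(); T[:3,3]=s["tcp_pos"]; E=T@np.array(c["tool_from_camera"])
    return f,c["cx"],c["cy"],E
def ray(C,p):
    f,cx,cy,E=C; d=E[:3,:3]@np.array([(p[0]-cx)/f,(p[1]-cy)/f,1]); return E[:3,3],d/np.linalg.norm(d)
def atz(C,p,z):
    o,d=ray(C,p); return o+d*(z-o[2])/d[2]
def proj(C,P):
    f,cx,cy,E=C; q=E[:3,:3].T@(np.array(P)-E[:3,3]); return np.array([cx+f*q[0]/q[2],cy+f*q[1]/q[2]])
def tri(L):
    A=0;b=0
    for o,d in L:
        M=np.eye(3)-np.outer(d,d); A=A+M; b=b+M@o
    return np.linalg.solve(A,b)
def save(n,im): cv2.imwrite("pics/"+n,im[:,:,::-1])
E
python3 - <<'E'
from h import *
np.set_printoptions(precision=4,suppress=True)
s=manip.sense();print(s["t"],s["tcp_pos"],R.from_quat(s["tool_rot"]).as_matrix(),s["force"])
ims=[]
for n in ("scene","side","wrist"):
    im=manip.snapshot(n);save(n+"0.png",im)
    C=cal(n);print(n,C[0],C[3])
    for q in ("pull_ring","middle_hole","board_stand","solder_reel","flux_bottle"):
        for r in manip.mark_of(n,q)[:2]: print(n,q,r["p"],r["position"], atz(C,r["position"],{"pull_ring":.13,"middle_hole":.024}.get(q,0)))
print(manip.sense()["t"])
E
```

```text
0.0 [0.2622 0.5665 0.2046] [[-0.9074  0.4203 -0.0013]
 [ 0.4203  0.9074 -0.0018]
 [ 0.0004 -0.0022 -1.    ]] [-0.1482  0.1415 -0.1888]
scene 375.98518928504967 [[ 0.8901 -0.3395  0.3042  0.1482]
 [-0.4555 -0.6382  0.6206 -0.8612]
 [-0.0166 -0.6909 -0.7227  0.9617]
 [ 0.      0.      0.      1.    ]]
scene pull_ring 0.42 [240.1, 160.3] [ 0.5058 -0.015   0.13  ]
scene middle_hole 0.68 [244.7, 185.5] [ 0.5099 -0.0318  0.024 ]
scene middle_hole 0.52 [274.6, 285.4] [ 0.4158 -0.4145  0.024 ]
scene board_stand 0.76 [241.4, 221.4] [ 0.4388 -0.1515 -0.    ]
scene solder_reel 0.6 [182.6, 166.7] [0.3562 0.1869 0.    ]
scene flux_bottle 0.47 [304.9, 180.8] [ 0.7199 -0.0909  0.    ]
side 375.4480246264925 [[-0.9703 -0.11    0.2156  0.3016]
 [-0.2418  0.4849 -0.8405  0.8097]
 [-0.0121 -0.8676 -0.4971  0.6544]
 [ 0.      0.      0.      1.    ]]
side pull_ring 0.5 [252.7, 203.5] [ 0.5132 -0.0232  0.13  ]
side middle_hole 0.76 [249.7, 239.0] [ 0.5186 -0.0056  0.024 ]
side board_stand 0.77 [288.6, 220.9] [ 0.4323 -0.154   0.    ]
side solder_reel 0.96 [302.8, 303.9] [0.3461 0.1765 0.    ]
side solder_reel 0.62 [196.8, 222.2] [ 0.7079 -0.0832  0.    ]
side flux_bottle 0.71 [196.7, 223.6] [ 0.7054 -0.076   0.    ]
side flux_bottle 0.45 [285.2, 338.4] [0.3697 0.2804 0.    ]
wrist 340.48991693228567 [[ 0.4204  0.8722  0.2499  0.1992]
 [ 0.9073 -0.4046 -0.1141  0.5961]
 [ 0.0016  0.2747 -0.9615  0.3733]
 [ 0.      0.      0.      1.    ]]
0.9
```

View pics/scene0.png

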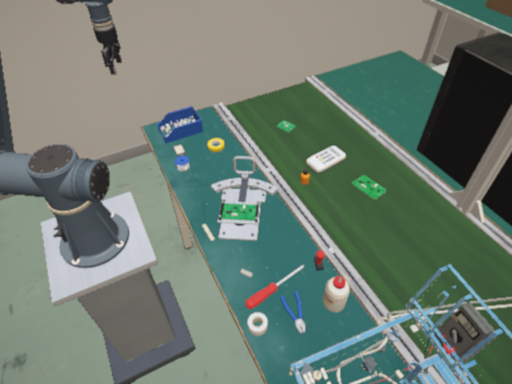

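View pics/side0.png

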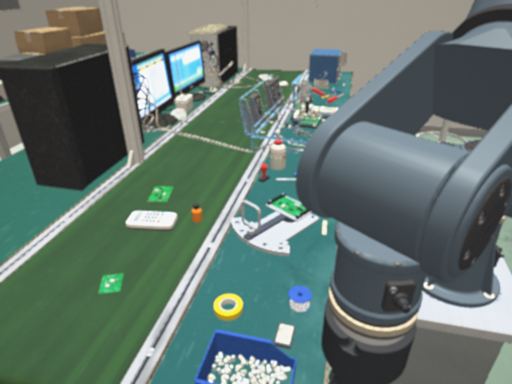

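The scene shows the stand at about (240,205) with its ring top near (243,160). The reel (182,162) is on the robot's side and the flux bottle (305,178) is on the far side, so the swing is positive. My concern is that the moves only shift and turn about tool z, while the hook needs a tilt. I'll check the public interface and the wrist view.

View pics/c1.png

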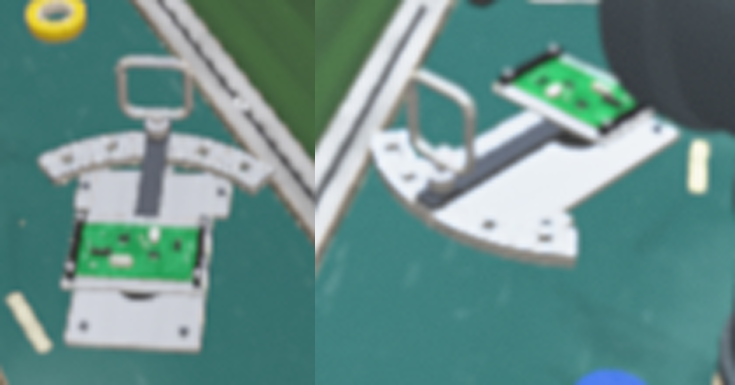

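View pics/wrist0.png

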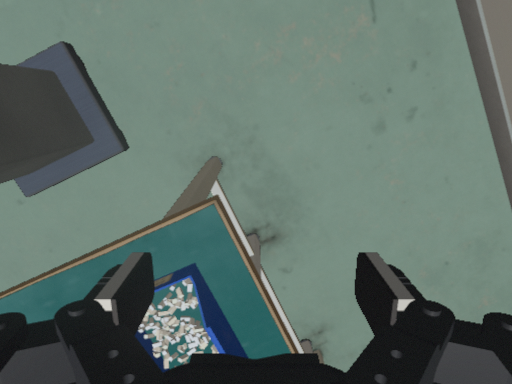

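Crop reading: in the scene view the top bar runs about (234,157)–(254,157). In the side view it runs about (243,201)–(260,210). The wrist picture shows the open fingers and the parts bin. 

The rows can't command a tilt. I'll test whether pulling the tool inside its inner reach at this azimuth makes the arm trade orientation, which would tilt the tips toward the pivot side.

step_arm(targets="0 -50 0 0; 0 -100 0 0; 0 -150 0 0; 0 -200 0 0; 0 -250 0 0; 0 -290 0 0; 0 -330 0 0; 0 -330 0 0", gripper=1)

```text
t: 1.7
tcp_pos: [0.1192, 0.2624, 0.2049]
tool_rot: [0.216, 0.976, -0.003, -0.002]
force: [-1.1, -0.4, -0.5]
finger_gap: 0.001
gripper_force: 0.0
```

```bash
python3 - <<'E'
from h import *
np.set_printoptions(precision=4,suppress=True)
s=manip.sense();print(s["t"],np.array(s["q"]),np.array(s["tcp_pos"]),R.from_quat(s["tool_rot"]).as_matrix(),s["force"])
a=cal("scene");b=cal("side")
e1=tri([ray(a,(234.5,157.5)),ray(b,(259.9,210))]);e2=tri([ray(a,(254.5,157.5)),ray(b,(243,201.4))]);print(e1,e2,np.degrees(np.arctan2(*(e2-e1)[:2][::-1])))
for q,pa,pb in (("ring",(240.1,160.3),(252.7,203.5)),("hole",(244.7,185.5),(249.7,239)),("stand",(241.4,221.4),(288.6,220.9)),("reel",(182.6,166.7),(302.8,303.9))): print(q,tri([ray(a,pa),ray(b,pb)]))
E
```

```text
1.7 [ 0.7496  0.0577  2.1886 -0.0004  0.9021 -0.3862] [0.1192 0.2624 0.2049] [[-0.907   0.4212 -0.0048]
 [ 0.4212  0.907  -0.0049]
 [ 0.0023 -0.0065 -1.    ]] [-1.0931 -0.3678 -0.5345]
[0.4907 0.0036 0.1311] [ 0.5467 -0.0291  0.1317] -30.346070884910183
ring [ 0.5083 -0.0166  0.1328]
hole [ 0.5188 -0.0198  0.0117]
stand [ 0.4352 -0.1531  0.0015]
reel [0.3504 0.1807 0.0053]
```

Ring triangulated at about (0.518, -0.012, 0.131), with ring x at azimuth about 59.5°. The tool stayed upright as it came in, and the robot's own base is near. I'll try the outer limit on the same azimuth instead, after checking for free space there.

```bash
python3 - <<'E'
from h import *
a=cal("scene")
for z in (-.9,-.7): print([atz(a,p,z).round(2) for p in ((120,157),(60,178),(420,30))])
for p in ((.4,.86,.2),(.48,1.05,.2),(.5,1.1,.3)): print(proj(a,p))
E
```

```text
[array([ 0.17,  1.49, -0.9 ]), array([-0.26,  1.47, -0.9 ]), array([ 3.66,  2.04, -0.9 ])]
[array([ 0.17,  1.24, -0.7 ]), array([-0.22,  1.22, -0.7 ]), array([ 3.28,  1.73, -0.7 ])]
[134.97659773  40.85382956]
[141.23490106  21.77649682]
[137.60588147  -3.9280999 ]
```

step_arm(targets="0 50 -10 0; 0 100 -20 0; 0 150 -30 0; 0 200 -40 0; 0 250 -50 0; 0 300 -60 0; 0 350 -60 0; 0 400 -60 0; 0 450 -60 0; 0 500 -60 0; 0 550 -60 0; 0 580 -60 0")

```text
t: 2.9
tcp_pos: [0.3687, 0.7967, 0.2644]
tool_rot: [0.215, 0.977, 0.001, 0.0]
force: [1.0, 1.0, 0.8]
finger_gap: 0.001
gripper_force: 0.0
```

step_arm(targets="0 50 0 0; 0 100 0 0; 0 130 0 0; 0 130 0 0; 0 130 0 0")

```text
t: 3.4
tcp_pos: [0.395, 0.8529, 0.2463]
tool_rot: [0.215, 0.976, 0.02, 0.005]
force: [0.7, 1.0, 0.9]
finger_gap: -0.001
gripper_force: 0.0
```

```bash
python3 - <<'E'
from h import *
np.set_printoptions(precision=4,suppress=True)
s=manip.sense();print(s["t"],np.array(s["q"]),np.array(s["tcp_pos"]),R.from_quat(s["tool_rot"]).as_matrix(),s["force"])
E
```

```text
3.4 [ 1.0171  1.0568  0.218   0.0047  1.826  -0.1186] [0.395  0.8529 0.2463] [[-0.9074  0.4199  0.0176]
 [ 0.4203  0.9066  0.0371]
 [-0.0004  0.0411 -0.9992]] [0.74   0.9716 0.9221]
```

Reaching the limit does trade some orientation: 2.4° outward. Next I'll test how far that goes and whether it persists.

step_arm(targets="0 50 0 0; 0 100 0 0; 0 150 0 0; 0 200 0 0; 0 250 0 0; 0 300 0 0; 0 350 0 0; 0 400 0 0; 0 450 0 0; 0 500 0 0")

```text
t: 4.4
tcp_pos: [0.4072, 0.879, 0.1859]
tool_rot: [0.215, 0.976, 0.038, 0.008]
force: [-0.1, 0.0, 1.0]
finger_gap: -0.002
gripper_force: 0.0
```

```bash
cat > st.py <<'E'
from h import *
np.set_printoptions(precision=4,suppress=True)
s=manip.sense();M=R.from_quat(s["tool_rot"]).as_matrix();z=M[:,2]
print(s["t"],np.array(s["q"]),np.array(s["tcp_pos"]));print(M,"tilt",np.degrees(np.arccos(-z[2])),"az",np.degrees(np.arctan2(z[1],z[0])),np.array(s["force"]))
E
python3 st.py
```

```text
4.4 [ 1.0191  1.1222  0.2188  0.0092  1.7236 -0.1162] [0.4072 0.879  0.1859]
[[-0.9074  0.419   0.0326]
 [ 0.4203  0.9047  0.0702]
 [-0.      0.0774 -0.997 ]] tilt 4.440221037309684 az 65.13065130303184 [-0.0826  0.0138  0.9536]
```

step_arm(targets="0 -50 0 0; 0 -100 -30 0; 0 -150 -60 0; 0 -150 -60 0")

```text
t: 4.8
tcp_pos: [0.341, 0.7367, 0.2365]
tool_rot: [0.215, 0.976, 0.038, 0.008]
force: [-0.4, 0.8, 0.2]
finger_gap: 0.001
gripper_force: 0.0
```

```bash
python3 st.py
```

```text
4.8 [ 0.9958  0.7454  0.914   0.011   1.4051 -0.1427] [0.341  0.7367 0.2365]
[[-0.9074  0.419   0.0327]
 [ 0.4202  0.9047  0.0704]
 [-0.0001  0.0777 -0.997 ]] tilt 4.454769053697319 az 65.0885998136203 [-0.3766  0.8295  0.1605]
```

The tilt persists, because the commanded pose re-references to what was reached. It should therefore accumulate over short pushes along tool y at the limit.

step_arm(targets="0 50 0 0; 0 100 0 0; 0 150 0 0; 0 200 0 0")

```text
t: 5.2
tcp_pos: [0.4052, 0.8744, 0.2348]
tool_rot: [0.215, 0.975, 0.05, 0.011]
force: [1.9, 4.9, 4.7]
finger_gap: 0.001
gripper_force: 0.0
```

step_arm(targets="0 50 0 0")

```text
t: 5.3
tcp_pos: [0.4094, 0.8842, 0.2248]
tool_rot: [0.215, 0.975, 0.062, 0.013]
force: [0.6, -0.3, -0.5]
finger_gap: -0.001
gripper_force: 0.0
```

step_arm(targets="0 50 0 0")

```text
t: 5.4
tcp_pos: [0.4149, 0.8958, 0.224]
tool_rot: [0.214, 0.973, 0.08, 0.017]
force: [0.3, -0.3, 0.1]
finger_gap: 0.0
gripper_force: 0.0
```

step_arm(targets="0 50 0 0; 0 100 0 0")

```text
t: 5.6
tcp_pos: [0.421, 0.9088, 0.2216]
tool_rot: [0.214, 0.971, 0.1, 0.022]
force: [0.3, -0.3, 0.4]
finger_gap: 0.001
gripper_force: 0.0
```

step_arm(targets="0 200 0 0")

```text
t: 5.7
tcp_pos: [0.4254, 0.9184, 0.2217]
tool_rot: [0.214, 0.97, 0.115, 0.025]
force: [-0.1, 0.4, 0.2]
finger_gap: -0.002
gripper_force: 0.0
```

```bash
python3 st.py
```

```text
5.7 [ 1.0182  1.0924  0.219   0.0278  1.5949 -0.1149] [0.4254 0.9184 0.2217]
[[-0.9074  0.4085  0.0986]
 [ 0.4203  0.8821  0.213 ]
 [ 0.      0.2347 -0.9721]] tilt 13.573190311961296 az 65.15086246192153 [-0.0748  0.4094  0.167 ]
```

step_arm(targets="0 50 0 0")

```text
t: 5.8
tcp_pos: [0.4298, 0.9279, 0.2228]
tool_rot: [0.213, 0.968, 0.131, 0.029]
force: [-0.5, -0.7, -0.6]
finger_gap: 0.004
gripper_force: 0.0
```

step_arm(targets="0 50 0 0")

```text
t: 5.9
tcp_pos: [0.434, 0.9368, 0.2255]
tool_rot: [0.213, 0.966, 0.146, 0.032]
force: [0.5, -0.2, 1.0]
finger_gap: -0.003
gripper_force: 0.0
```

step_arm(targets="0 50 0 0")

```text
t: 6.0
tcp_pos: [0.4379, 0.9453, 0.2297]
tool_rot: [0.212, 0.963, 0.162, 0.036]
force: [0.2, -1.0, -0.5]
finger_gap: 0.001
gripper_force: 0.0
```

step_arm(targets="0 50 0 0")

```text
t: 6.1
tcp_pos: [0.4417, 0.9536, 0.2355]
tool_rot: [0.212, 0.96, 0.177, 0.039]
force: [-0.5, 1.0, 0.7]
finger_gap: -0.001
gripper_force: 0.0
```

step_arm(targets="0 50 0 0")

```text
t: 6.2
tcp_pos: [0.4453, 0.9614, 0.2429]
tool_rot: [0.211, 0.957, 0.192, 0.042]
force: [-0.5, -0.3, 0.1]
finger_gap: 0.002
gripper_force: 0.0
```

step_arm(targets="0 50 0 0")

```text
t: 6.3
tcp_pos: [0.4488, 0.9688, 0.2517]
tool_rot: [0.21, 0.954, 0.208, 0.046]
force: [0.8, 0.9, -0.4]
finger_gap: -0.001
gripper_force: 0.0
```

step_arm(targets="0 50 0 0")

```text
t: 6.4
tcp_pos: [0.452, 0.9757, 0.2616]
tool_rot: [0.21, 0.951, 0.223, 0.049]
force: [0.5, 0.7, -0.2]
finger_gap: 0.001
gripper_force: 0.0
```

step_arm(targets="0 50 0 0")

```text
t: 6.5
tcp_pos: [0.4549, 0.982, 0.2727]
tool_rot: [0.209, 0.947, 0.238, 0.052]
force: [0.1, -0.0, 0.3]
finger_gap: 0.001
gripper_force: 0.0
```

step_arm(targets="0 50 0 0")

```text
t: 6.6
tcp_pos: [0.4576, 0.9878, 0.2849]
tool_rot: [0.208, 0.943, 0.252, 0.056]
force: [0.3, 0.1, 0.0]
finger_gap: -0.0
gripper_force: 0.0
```

step_arm(targets="0 50 0 0")

```text
t: 6.7
tcp_pos: [0.4601, 0.9931, 0.298]
tool_rot: [0.207, 0.94, 0.266, 0.059]
force: [0.4, 0.3, 0.5]
finger_gap: 0.001
gripper_force: 0.0
```

```bash
python3 st.py
```

```text
6.7 [ 1.0167  1.052   0.2189  0.065   1.3216 -0.1186] [0.4601 0.9931 0.298 ]
[[-0.9074  0.3577  0.2207]
 [ 0.4203  0.7723  0.4764]
 [-0.0001  0.5251 -0.8511]] tilt 31.67241109899215 az 65.13977765231158 [0.4454 0.3391 0.4672]
```

Seven more pushes give about 44°.

step_arm(targets="0 50 0 0")

```text
t: 6.8
tcp_pos: [0.4623, 0.9979, 0.3122]
tool_rot: [0.206, 0.935, 0.281, 0.062]
force: [-0.2, 0.3, -0.4]
finger_gap: 0.002
gripper_force: 0.0
```

step_arm(targets="0 50 0 0")

```text
t: 6.9
tcp_pos: [0.4642, 1.0022, 0.3274]
tool_rot: [0.205, 0.931, 0.295, 0.065]
force: [0.2, 0.2, 0.2]
finger_gap: 0.003
gripper_force: 0.0
```

step_arm(targets="0 50 0 0")

```text
t: 7.0
tcp_pos: [0.466, 1.0059, 0.3433]
tool_rot: [0.204, 0.927, 0.308, 0.068]
force: [0.1, 0.3, 0.0]
finger_gap: -0.0
gripper_force: 0.0
```

step_arm(targets="0 50 0 0")

```text
t: 7.1
tcp_pos: [0.4675, 1.0091, 0.3601]
tool_rot: [0.203, 0.922, 0.322, 0.071]
force: [0.2, 0.8, -0.3]
finger_gap: 0.002
gripper_force: 0.0
```

step_arm(targets="0 50 0 0")

```text
t: 7.2
tcp_pos: [0.4686, 1.0117, 0.3777]
tool_rot: [0.202, 0.917, 0.335, 0.074]
force: [-0.2, -0.3, 0.7]
finger_gap: -0.003
gripper_force: 0.0
```

step_arm(targets="0 50 0 0")

```text
t: 7.3
tcp_pos: [0.4696, 1.0137, 0.396]
tool_rot: [0.201, 0.912, 0.349, 0.077]
force: [0.5, 0.0, -0.3]
finger_gap: -0.001
gripper_force: 0.0
```

step_arm(targets="0 50 0 0")

```text
t: 7.4
tcp_pos: [0.4703, 1.0152, 0.4149]
tool_rot: [0.2, 0.907, 0.362, 0.08]
force: [-0.5, 0.6, 0.6]
finger_gap: -0.002
gripper_force: 0.0
```

```bash
python3 st.py
```

```text
7.4 [ 1.0129  0.9675  0.2189  0.0914  1.2017 -0.1233] [0.4703 1.0152 0.4149]
[[-0.9074  0.305   0.2892]
 [ 0.4203  0.6585  0.6242]
 [-0.      0.688  -0.7257]] tilt 43.46952456471514 az 65.14388576151966 [-0.4841  0.6423  0.6192]
```

Tilt is now 43.5°. Next I'll compute the waypoints to the ring in tool axes.

```bash
cat > go.py <<'E'
import sys
from h import *
np.set_printoptions(precision=1,suppress=True)
s=manip.sense();M=R.from_quat(s["tool_rot"]).as_matrix();p=np.array(s["tcp_pos"])
for a in sys.argv[1:]:
    w=np.array([float(v) for v in a.split(",")]); d=1000*M.T@(w-p); print(w,"shift",d,"len",np.linalg.norm(d))
E
python3 go.py .46,.5,.41 .476,-.102,.21
```

```text
[0.5 0.5 0.4] shift [-207.2 -345.8 -321. ] len 515.3048002779926
[ 0.5 -0.1  0.2] shift [-474.8 -874.9 -547. ] len 1135.8297474431456
```

step_arm(targets="-207 -346 -321 0; -207 -346 -321 0; -207 -346 -321 0; -207 -346 -321 0; -207 -346 -321 0; -207 -346 -321 0; -207 -346 -321 0; -207 -346 -321 0; -207 -346 -321 0; -207 -346 -321 0; -207 -346 -321 0")

```text
t: 8.5
tcp_pos: [0.4594, 0.4967, 0.4106]
tool_rot: [0.201, 0.907, 0.361, 0.081]
force: [0.3, -0.4, -1.1]
finger_gap: 0.0
gripper_force: 0.0
```

```bash
python3 st.py;python3 go.py .46,.15,.30 .476,-.102,.21
```

```text
8.5 [ 0.4427  0.1811  1.6405  0.6527  0.8041 -1.0306] [0.4594 0.4967 0.4106]
[[-0.9064  0.3056  0.2916]
 [ 0.4223  0.659   0.6223]
 [-0.002   0.6872 -0.7264]] tilt 43.41155451230887 az 64.89643133858145 [ 0.3416 -0.4364 -1.05  ]
[0.5 0.1 0.3] shift [-146.7 -304.4 -135.3] len 363.9612140090886
[ 0.5 -0.1  0.2] shift [-267.5 -527.4 -222. ] len 631.6771022546567
```

step_arm(targets="-147 -304 -135 0; -147 -304 -135 0; -147 -304 -135 0; -147 -304 -135 0; -147 -304 -135 0; -147 -304 -135 0; -147 -304 -135 0; -147 -304 -135 0")

```text
t: 9.3
tcp_pos: [0.4631, 0.1483, 0.2985]
tool_rot: [0.203, 0.907, 0.359, 0.082]
force: [0.8, 0.1, -1.0]
finger_gap: -0.001
gripper_force: 0.0
```

```bash
python3 st.py;python3 go.py .476,-.102,.205
```

```text
9.3 [-0.4411  0.1736  2.0151  0.8574  1.1329 -2.0262] [0.4631 0.1483 0.2985]
[[-0.9042  0.3093  0.2944]
 [ 0.427   0.6598  0.6183]
 [-0.003   0.6848 -0.7287]] tilt 43.219695382855505 az 64.53874067214313 [ 0.8285  0.1354 -0.9692]
[ 0.5 -0.1  0.2] shift [-118.3 -225.2  -82.8] len 267.48327081380023
```

q6 is heading for its limit, so I'll turn +90° on the way. That also puts the camera above the finger and leaves 22 mm thickness in the tilt plane.

step_arm(targets="0 0 0 8.5; 0 0 0 17; 0 0 0 25.5; 0 0 0 34; -20 -38 -14 42.5; -40 -75 -28 51; -59 -113 -41 59.5; -79 -150 -55 68; -99 -188 -69 76.5; -118 -225 -83 85; -118 -225 -83 90; -118 -225 -83 90")

```text
t: 10.5
tcp_pos: [0.4762, -0.0986, 0.2048]
tool_rot: [0.784, 0.5, 0.311, -0.197]
force: [-0.8, -0.1, -0.3]
finger_gap: -0.001
gripper_force: 0.0
```

```bash
cat > look.py <<'E'
import sys
from h import *
C=cal("wrist")
im=manip.snapshot("wrist");save(sys.argv[1],im)
for n in ("wrist","scene","side"):
    if n!="wrist": C=cal(n); manip.snapshot(n)
    for r in manip.mark_of(n,"pull_ring")[:2]: print(n,r["p"],r["position"],atz(C,r["position"],.13).round(4))
    print("pred",proj(C,(.518,-.012,.130)))
E
python3 st.py; python3 look.py w1.png
```

```text
10.5 [-0.8938  0.4818  1.8642  0.6995  1.2721 -0.8379] [ 0.4762 -0.0986  0.2048]
[[ 0.3064  0.9064  0.2907]
 [ 0.6607 -0.4224  0.6205]
 [ 0.6852  0.0019 -0.7283]] tilt 43.25547618089816 az 64.90029216365659 [-0.7877 -0.1471 -0.2554]
wrist 0.64 [255.8, 162.2] [ 0.5177 -0.0132  0.13  ]
pred [255.47346293 160.98184176]
scene 0.38 [241.6, 160.4] [ 0.5099 -0.0178  0.13  ]
pred [243.04950544 158.57939754]
side 0.67 [252.0, 204.2] [ 0.5141 -0.0193  0.13  ]
side 0.42 [196.1, 223.3] [0.6271 0.0991 0.13  ]
pred [249.92590652 205.44025267]
```

View pics/w1.png

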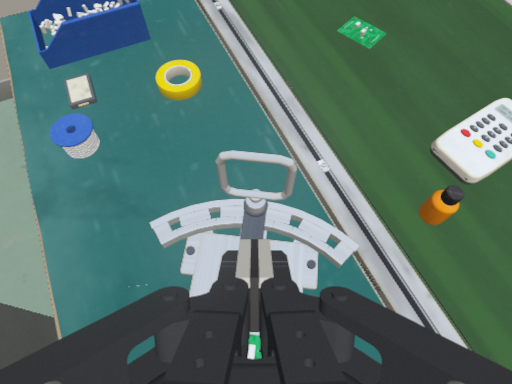

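The wrist view shows the ring's top bar from about (220,155) to (297,160), centred over the fingers at column 255. This matches the estimate, so insertion is a pure tool z push of about 149 mm.

step_arm(targets="0 1 30 0; 0 1 60 0; 0 1 80 0; 0 1 95 0; 0 1 105 0; 0 1 115 0; 0 1 125 0; 0 1 135 0; 0 1 142 0; 0 1 149 0; 0 1 149 0")

```text
t: 11.9
tcp_pos: [0.5192, -0.0034, 0.096]
tool_rot: [0.783, 0.5, 0.311, -0.199]
force: [0.3, -0.7, 0.5]
finger_gap: 0.001
gripper_force: 0.0
```

```bash
python3 st.py; python3 look.py w2.png; python3 - <<'E'
import cv2
a=cv2.imread("pics/w2.png")[100:330,150:370];cv2.imwrite("pics/w2c.png",cv2.resize(a,None,fx=2.5,fy=2.5))
E
```

```text
11.9 [-0.6838  0.6864  1.9565  0.9278  0.9802 -0.9775] [ 0.5192 -0.0034  0.096 ]
[[ 0.306   0.9076  0.2873]
 [ 0.6597 -0.4197  0.6234]
 [ 0.6864 -0.0012 -0.7272]] tilt 43.345549410430095 az 65.25330152083899 [ 0.2585 -0.7406  0.4791]
wrist 0.59 [258.9, 224.8] [ 0.5178 -0.0117  0.13  ]
pred [259.51436143 225.17963707]
pred [243.04950544 158.57939754]
side 0.58 [253.0, 205.1] [ 0.5104 -0.0155  0.13  ]
side 0.27 [286.1, 222.1] [0.4115 0.044  0.13  ]
pred [249.92590652 205.44025267]
```

View pics/w2c.png

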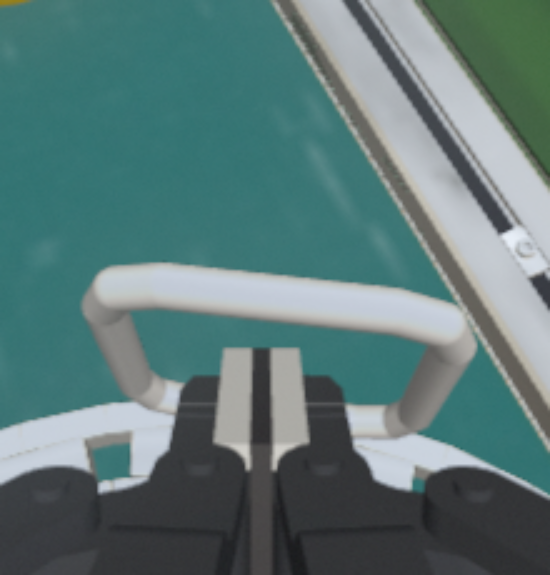

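```bash
python3 - <<'E'
from h import *
C=cal("wrist");s=manip.sense();M=R.from_quat(s["tool_rot"]).as_matrix();p=np.array(s["tcp_pos"])
print(np.round(np.linalg.inv(np.vstack([np.c_[M,p],[0,0,0,1]]))@C[3],3))
for x in (0,.011):
  for b in (0,.01,.02,.03,.04,.05): print(x,b,(proj(C,p+M@[x,0,-b])-[150,100])*2.5)
for e in (-.032,0,.032): print((proj(C,np.array([.518,-.0125,.134])+e*np.array([.862,-.507,0]))-[150,100])*2.5)
print(M.T@(np.array([.518,-.0125,.134])-p))
E
```

```text
[[-0.001 -0.962 -0.275  0.069]
 [ 1.    -0.001 -0.001  0.   ]
 [ 0.001 -0.275  0.962 -0.168]
 [ 0.     0.     0.     1.   ]]
0 0 [259.68115171 338.65514585]
0 0.01 [259.60296205 357.76285213]
0 0.02 [259.51546005 379.1462752 ]
0 0.03 [259.41687672 403.23771313]
0 0.04 [259.30496473 430.586359  ]
0 0.05 [259.17682503 461.90067665]
0.011 0 [259.61490952 289.62867693]
0.011 0.01 [259.53152404 306.27497688]
0.011 0.02 [259.43801799 324.94165217]
0.011 0.03 [259.33242982 346.0202883 ]
0.011 0.04 [259.21225607 370.01065534]
0.011 0.05 [259.0742503  397.56084042]
[ 84.44034319 286.98708099]
[270.95568034 303.71049418]
[461.27164658 320.77468089]
[ 0.0197784   0.00198312 -0.03252306]
```

The projection shows the visible finger ends sitting behind the nominal TCP, so I'll push 20 mm deeper along tool z. Clearance to the bottom bar is about 18 mm. Then I'll lift vertically in small steps.

step_arm(targets="0 1 7 0; 0 2 14 0; 0 2 20 0; 0 2 20 0")

```text
t: 12.6
tcp_pos: [0.5266, 0.0085, 0.0813]
tool_rot: [0.783, 0.5, 0.311, -0.2]
force: [-0.4, -0.1, -0.3]
finger_gap: 0.001
gripper_force: 0.0
```

step_arm(targets="2 0 -2 0; 4 0 -4 0; 5.5 0 -5.8 0; 7 0 -7.3 0; 8 0 -8.5 0; 8 0 -8.5 0")

```text
t: 13.2
tcp_pos: [0.5267, 0.0069, 0.0933]
tool_rot: [0.783, 0.501, 0.31, -0.198]
force: [-0.7, -1.8, -5.9]
finger_gap: 0.003
gripper_force: 2.4
```

```bash
python3 st.py; python3 look.py w3.png; python3 - <<'E'
import cv2
a=cv2.imread("pics/w3.png")[100:330,150:370];cv2.imwrite("pics/w3c.png",cv2.resize(a,None,fx=2.5,fy=2.5))
E
```

```text
13.2 [-0.6552  0.6921  1.9521  0.9482  0.9658 -0.9697] [0.5267 0.0069 0.0933]
[[ 0.3061  0.9074  0.288 ]
 [ 0.6613 -0.4203  0.6213]
 [ 0.6848  0.0003 -0.7287]] tilt 43.22222910126593 az 65.12711097234151 [-0.7121 -1.7721 -5.8673]
wrist 0.58 [253.8, 248.6] [ 0.5185 -0.0109  0.13  ]
pred [253.82968686 251.42804599]
scene 0.43 [240.1, 159.1] [ 0.5083 -0.0097  0.13  ]
pred [243.04950544 158.57939754]
side 0.58 [252.8, 205.9] [ 0.51   -0.0114  0.13  ]
pred [249.92590652 205.44025267]
```

View pics/w3c.png

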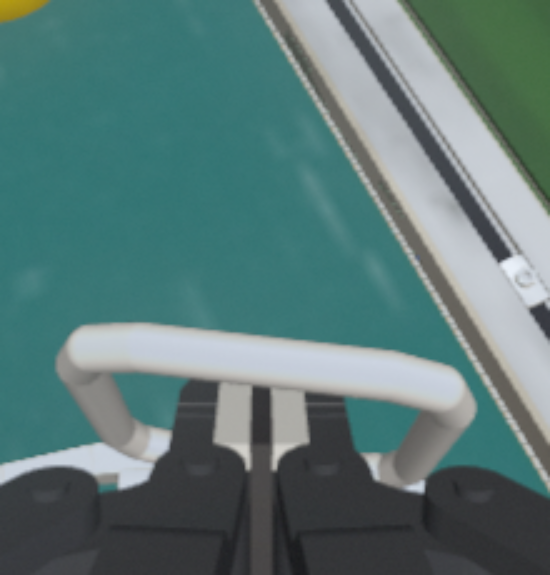

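The bar rests on the fingertip (5.9 N down), but the tip barely passes the bar at crop (262,355). I'll drop a little, go 15 mm deeper, then lift again.

step_arm(targets="-3 0 3 0; -7 0 7.5 0; -7 0 14 0; -7 0 21 0; -7 0 23 0; -7 0 23 0")

```text
t: 14.1
tcp_pos: [0.5313, 0.018, 0.0719]
tool_rot: [0.783, 0.5, 0.311, -0.199]
force: [0.7, 0.0, -0.9]
finger_gap: -0.003
gripper_force: 0.0
```

step_arm(targets="3 0 -3.2 0; 5 0 -5.3 0; 7 0 -7.4 0; 9 0 -9.5 0; 11 0 -11.7 0; 13 0 -13.8 0; 14.5 0 -15.4 0; 14.5 0 -15.4 0")

```text
t: 14.9
tcp_pos: [0.5313, 0.0168, 0.0932]
tool_rot: [0.783, 0.501, 0.311, -0.198]
force: [-2.0, -2.8, -7.3]
finger_gap: -0.003
gripper_force: 3.5
```

```bash
python3 st.py; python3 look.py w4.png
```

```text
14.9 [-0.6325  0.6927  1.9514  0.9643  0.9575 -0.9624] [0.5313 0.0168 0.0932]
[[ 0.3058  0.9074  0.2883]
 [ 0.6609 -0.4203  0.6217]
 [ 0.6853  0.0004 -0.7282]] tilt 43.26298338459678 az 65.1209273592738 [-1.976  -2.8469 -7.2664]
wrist 0.64 [256.0, 267.3] [ 0.5206 -0.0085  0.13  ]
pred [253.68452478 277.94682049]
scene 0.59 [243.4, 156.0] [ 0.5246 -0.001   0.13  ]
pred [243.04950544 158.57939754]
side 0.5 [253.8, 199.3] [ 0.5155 -0.0453  0.13  ]
side 0.19 [318.0, 196.9] [ 0.3464 -0.097   0.13  ]
pred [249.92590652 205.44025267]
```

```bash
python3 - <<'E'
from h import *
C=cal("wrist");D=cal("side")
for L in (0,.01,.014,.018,.022): print(L,proj(C,(.518,-.0125,.13+L)).round(1),proj(D,(.518,-.0125,.13+L)).round(1))
for dt in (0,.05,.1,.15,.2,.25,.28,.3,.33):
    P=np.array([.4352,-.1531]);v=np.array([.518,-.0125])-P;v*=.165/np.linalg.norm(v);c,t=np.cos(dt),np.sin(dt)
    d=np.array([c*v[0]-t*v[1]-v[0],t*v[0]+c*v[1]-v[1],0]); s=manip.sense();M=R.from_quat(s["tool_rot"]).as_matrix();print(dt,(d*1000).round(1),(1000*M.T@d).round(1))
print(manip.sense()["force"])
E
```

```text
0 [254.2 279.3] [250.  205.3]
0.01 [254.2 272.6] [249.9 202.1]
0.014 [254.1 269.7] [249.9 200.8]
0.018 [254.1 266.6] [249.9 199.5]
0.022 [254.1 263.2] [249.9 198.2]
0 [0. 0. 0.] [0. 0. 0.]
0.05 [-7.2  4.   0. ] [ 0.4 -8.2  0.4]
0.1 [-14.6   7.6   0. ] [  0.6 -16.5   0.5]
0.15 [-22.2  10.9   0. ] [  0.4 -24.7   0.4]
0.2 [-29.9  13.8   0. ] [ -0.  -32.9  -0. ]
0.25 [-37.8  16.3   0. ] [ -0.8 -41.1  -0.8]
0.28 [-42.6  17.6   0. ] [ -1.4 -46.   -1.3]
0.3 [-45.8  18.4   0. ] [ -1.9 -49.2  -1.7]
0.33 [-50.6  19.5   0. ] [ -2.6 -54.1  -2.5]
[-2.37505409 -3.16911523 -6.75703189]
```

Lift is about 17 mm, with roughly 7 N spring load on the finger and the arm still at the middle hole. Now I'll swing halfway.

step_arm(targets="0 -4 0 0; 0.4 -8 0.4 0; 0.5 -12 0.5 0; 0.6 -16 0.5 0; 0.5 -20 0.5 0; 0.4 -25 0.4 0; 0.4 -25 0.4 0")

```text
t: 15.9
tcp_pos: [0.5081, 0.0286, 0.0933]
tool_rot: [0.783, 0.5, 0.311, -0.199]
force: [-1.6, -3.1, -6.7]
finger_gap: -0.002
gripper_force: 3.5
```

```bash
cat > ring.py <<'E'
# fit swing angle and lift from ring mark in wrist+side+scene
import sys
from h import *
from scipy.optimize import least_squares
np.set_printoptions(precision=3,suppress=True)
P=np.array([.4352,-.1531]);v=np.array([.518,-.0125])-P;v*=.165/np.linalg.norm(v)
def ring(dt,L): c,t=np.cos(dt),np.sin(dt);return np.array([P[0]+c*v[0]-t*v[1],P[1]+t*v[0]+c*v[1],.13+L])
s=manip.sense();M=R.from_quat(s["tool_rot"]).as_matrix();p=np.array(s["tcp_pos"])
obs=[]
for n in ("wrist","side"):
    C=cal(n);im=manip.snapshot(n);save(sys.argv[1]+n+".png",im)
    r=manip.mark_of(n,"pull_ring")
    if r:
        print(n,r[0]["p"],r[0]["position"]);obs.append((C,r[0]["position"],n))
        f=least_squares(lambda q:proj(C,ring(*q))-r[0]["position"],[.15,.012]).x; print(" angle,lift",f)
print("tcp",p,"force",s["force"],"ring in tool(mm) for wrist fit..."); 
C,u,n=obs[0];f=least_squares(lambda q:proj(C,ring(*q))-u,[.15,.012]).x;print(1000*M.T@(ring(*f)-p))
E
python3 ring.py r1
```

```text
wrist 0.72 [252.5, 266.9]
 angle,lift [0.163 0.012]
side 0.75 [263.0, 204.2]
 angle,lift [0.267 0.02 ]
tcp [0.508 0.029 0.093] force [-1.586 -3.119 -6.686] ring in tool(mm) for wrist fit...
[ 11.309  -0.391 -56.931]
```

The ring follows the finger by friction, at about 0.16 rad. I'll continue to the next hole.

step_arm(targets="-0.3 -4 -0.3 0; -0.6 -8 -0.6 0; -1 -12 -1 0; -1.4 -16 -1.3 0; -1.8 -20 -1.7 0; -1.8 -20 -1.7 0")

```text
t: 16.7
tcp_pos: [0.4892, 0.0343, 0.0932]
tool_rot: [0.783, 0.5, 0.311, -0.199]
force: [-2.1, -3.7, -6.2]
finger_gap: -0.003
gripper_force: 3.9
```

```bash
python3 ring.py r2
```

```text
wrist 0.91 [255.0, 265.1]
 angle,lift [0.277 0.013]
side 0.62 [264.4, 207.3]
 angle,lift [0.292 0.012]
tcp [0.489 0.034 0.093] force [-2.082 -3.673 -6.176] ring in tool(mm) for wrist fit...
[ 12.099   0.511 -57.074]
```

step_arm(targets="-2 0 2.2 0; -4 0 4.3 0; -6 0 6.4 0; -8 0 8.5 0; -10 0 10.6 0; -12 0 12.7 0; -14 0 14.8 0; -15 0 16 0; -15 0 16 0")

```text
t: 17.8
tcp_pos: [0.4897, 0.035, 0.0715]
tool_rot: [0.783, 0.5, 0.311, -0.199]
force: [-0.1, -0.0, 0.5]
finger_gap: 0.002
gripper_force: 0.0
```

```bash
python3 ring.py r3; python3 - <<'E'
import cv2,numpy as np
a=cv2.imread("pics/r3wrist.png")[120:330,130:400];b=cv2.imread("pics/r3side.png")[180:270,220:300]
cv2.imwrite("pics/r3c.png",np.hstack([cv2.resize(a,(540,420)),cv2.resize(b,(240,420))]))
E
```

```text
wrist 0.79 [253.3, 262.1]
 angle,lift [ 0.279 -0.002]
side 0.76 [266.7, 208.8]
 angle,lift [0.331 0.009]
tcp [0.49  0.035 0.071] force [-0.098 -0.     0.505] ring in tool(mm) for wrist fit...
[ 15.974  -0.077 -62.394]
```

View pics/r3c.png

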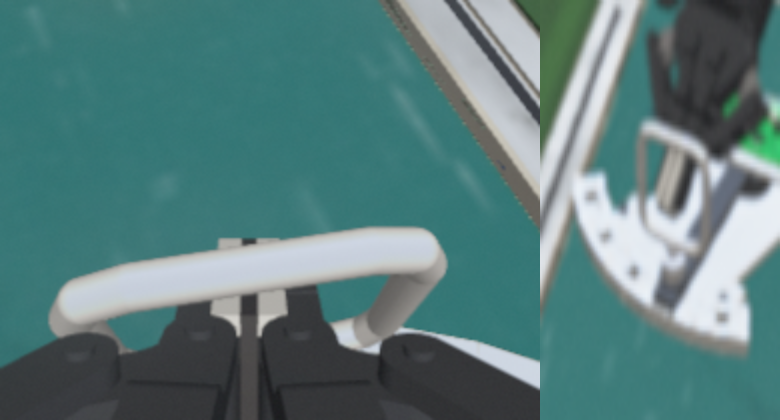

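The pin reads home (lift about 0, angle 0.279) and the finger carries no load. The wrist view shows the tip free inside the ring, and the side view shows the arm over the 4th hole. Next I'll withdraw along tool -z.

step_arm(targets="0 0 -10 0; 0 0 -20 0; 0 0 -35 0; 0 0 -50 0; 0 0 -70 0; 0 0 -95 0; 0 0 -120 0; 0 0 -150 0; 0 0 -180 0; 0 0 -200 0; 0 0 -200 0")

```text
t: 19.1
tcp_pos: [0.4326, -0.0931, 0.2184]
tool_rot: [0.784, 0.5, 0.311, -0.195]
force: [-0.6, -0.3, -0.5]
finger_gap: 0.003
gripper_force: 0.0
```

```bash
python3 ring.py r4; python3 - <<'E'
from h import *
C=cal("wrist")
for q in ("middle_hole","solder_reel","flux_bottle"):
    for r in manip.mark_of("wrist",q)[:1]: print(q,r["p"],r["position"],atz(C,r["position"],.024 if q[0]=='m' else 0))
E
```

```text
wrist 0.79 [251.1, 157.8]
 angle,lift [ 0.278 -0.001]
side 0.65 [267.2, 210.0]
 angle,lift [0.34  0.006]
tcp [ 0.433 -0.093  0.218] force [-0.568 -0.314 -0.505] ring in tool(mm) for wrist fit...
[ 18.295  -2.726 139.942]
middle_hole 0.89 [292.4, 203.0] [ 0.52054222 -0.00394805  0.024     ]
solder_reel 0.62 [122.7, 141.7] [ 3.57885869e-01  1.90235312e-01 -5.55111512e-17]
flux_bottle 0.72 [454.3, 204.8] [ 0.71193988 -0.08259089  0.        ]
```

View pics/r4wrist.png

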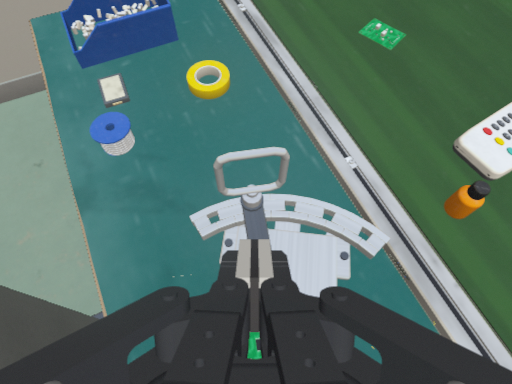

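The wrist view shows the ring (252,160) with one free hole (212,215) on the reel side. The lift fit is about -1 mm, so the pin is home, and the gripper is clear of everything. The reel and bottle read within about a centimetre of their first estimates.

```bash
python3 -c "
from station import manip
print(manip.sign_off())"
```

```text
the job is handed in; nothing more can be done
None
```

I swung the arm one hole toward the solder reel, to about 0.28 rad by camera. The pin reads home, the gripper finished clear of everything, and I handed the job in at about 19 s; sign-off gave no verdict.

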